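# Open the counterbalanced hood and slide the deep-well plate home

## Task

Load the heater-shaker by pushing with the fingers alone: push its clear hood up by the front lip, past its balance point and without flinging it, so that it stays fully raised by itself. Then slide the deep-well plate along its channel until it is fully home against the back stop, keeping it flat on the deck (never lifted), and leave the hood up. Do not disturb the other things on the bench.

Things in the scene. Friction and masses are not known exactly. Their poses are not given: they have to be found in the camera images.
- station: white/grey heater-shaker, fixed; base 242 (x) x 220 (y) mm, flat deck 62 mm above the bench. Origin: centre of the underside; +x from its loading front (robot side) to its rear (hinge), +y to its left, z up. Two rails, 10 mm high, 131 mm apart, along x, form the plate channel, centred on y = 0; it ends at the back stop, a bar 18 mm high, front face at x = +97 mm.
- hood (a joint): hinge angle of the clear hood, rad: 0 shut, grows as its front rises, 1.40 fully raised at its stop. A steel counterweight bar behind the hinge balances it at about 0.8: let go below 0.7 it falls shut, beyond 0.9 it swings on up by itself at about 1 rad/s and stays up; in between it may hang still. The hinge is damped; starting it takes about 2 N upward at the lip.
- lip_edge (a point): middle of the lower front edge of the hood's lip; moves with the hood. The lip is a teal plate, 74 mm wide (station y), 8 mm thick, standing out 32 mm to the front from the top of the hood's front wall. Shut: underside level, 156 mm above the bench, 53 mm above the plate's top, free from below; the edge is 182 mm in front of and 81 mm above the hinge axis.
- hinge (a point): middle of the hood's hinge axis, fixed on the station at x = +144 mm, 75 mm above the bench; the axis runs along the station's y.
- plate_center (a point): centre (half-way up) of the white 96-well deep-well plate, loose, about 0.2 kg: 85.5 mm along the station's x, 127.8 mm along y, 41 mm high, standing on the deck in the channel in front of the shut hood (top 103 mm above the bench). Nearly parallel to the station, about 3 mm of play between the rails.
- nest (a point): where the plate's centre (half-way up) lies when the plate is home against the back stop: x = +54 mm, y = 0 on the station, on the heated platform under the hood.
- reagent: bystander: white bottle with blue cap, 44 mm across, 105 mm high, beside the station; origin at its foot
- jar: bystander: amber glass jar, 42 mm across, 70 mm high, beside the station; origin at its foot
- rack: bystander: orange tube rack with capped tubes, 130 x 48 x 80 mm high, left of the station; origin under its centre
- tipbox: bystander: blue tip box with clear lid, 124 x 87 x 65 mm high, right of the station; origin under its centre
- carton: bystander: white and teal kit carton, 110 x 150 x 95 mm high, at the left; origin under its centre
- washbottle: bystander: white wash bottle with red cap, 68 mm across, 210 mm high with its spout, at the right; origin at its foot
Mind the look-alikes: they are no part of the job. There is more than one size of the part that bears plate_center; the job needs the middle-sized.

How it is judged (in metres and radians):
On the way, in this order (a step that is already met when the one before it is completed fails the run):
1. the hood is fully raised and stays up with the robot off it (value of joint hood above 1.33 rad and contact force between hood and the arm below 0.1 N and contact force between hood and the fingers below 0.1 N), for 0.3 s.
2. the plate is slid home against the back stop (x of plate_center in the frame of station above 0.0502 m and value of joint hood above 1.33 rad), for 0.2 s.
At the end, for the whole second after the job is handed in: the hood stands fully raised by itself (above 1.33 of 1.40 rad), and the plate lies flat on the deck, at rest, home within 4 mm of the back stop (all of step 2 and z of plate_center in the frame of station below 0.0855 m and horizontal distance between plate_center and nest below 0.006 m and angle between plate_center's own z axis and vertical below 0.04 rad and linear speed of plate below 0.01 m/s); the robot touches nothing.
It fails at once if the plate is lifted off the deck or tipped (height (world z) of plate_center above 0.0905 m or angle between plate_center's own z axis and vertical above 0.12 rad).
It fails at once if the hood is flung (faster than 3 rad/s) (velocity of joint hood above 3 rad/s or velocity of joint hood below -3 rad/s).
It fails at once if a bystander is shifted by more than 20 mm or tipped (distance of any of reagent, jar, rack, tipbox, carton, washbottle from where it was at the start of the episode above 0.02 m or angle between any of reagent, jar, rack, tipbox, carton, washbottle's own z axis and vertical above 0.3 rad).
It fails at once if the arm or the gripper's body, not the fingers, pushes the hood or the plate (contact force between any of hood, plate and the arm above 3 N).
It also fails if it takes over 48 s, if anything falls off the work surface, if the arm or the gripper's body presses on something with over 40 N, if the wrist force passes 120 N, or if a joint passes its speed limit or range.

## Robot

A 6-joint arm with a two-finger parallel gripper is mounted at the origin on the work surface. World frame = base frame: x ahead of the robot, y to its left, z up, the work surface at z = 0. Lengths are in mm, angles in rad, forces in N, time in s.
With the tool pointing down it reaches from about 350 to 975 mm from the base axis. Payload 7.1 kg.
Tool frame: the origin (TCP) lies between the finger pads; the fingertips stand 14 mm ahead of it and the grasp point (between the pads) lies 5 mm behind it; z points along the fingers, y is the direction in which the jaws open and shut (so a half turn about z gives the same grasp; the last joint's range is limited). The gripper opens to 88 mm and grips with 3 to 60 N. Pads are 20 mm wide; open, the fingers measure 115 mm over their backs; the gripper's body (75 mm by 178 mm) begins 61 mm behind the grasp point.
Start: joints at [1.107, 0.423, 1.63, -0, 1.089, -0.019], TCP at [268.891, 564.183, 236.675] pointing down, gripper open.
Joint ranges: [-3, 3], [-0.9, 2.11], [0.09, 2.58], [-1.31, 4.45], [0.11, 2.69], [-2.54, 2.54]. Speed limits (rad/s): [2.39, 2.39, 3.01, 3.14, 3.14, 3.14].

## Interface

Orientations are given as a rotation vector (axis times angle).
In Python, from workcell import get_obs, get_image, calibration, close_job, regions_of, place_of gives the robot as it stands.
- The arm moves only by the tool move_arm, never from a script. Its argument "deltas" is a list of rows, each a list of 5 numbers: the closure in counts, from 0 (fully open) to 255 (shut), then the shift along the tool's x, y, z in m, then the turn about the tool's z in rad. In form: [[grip, x, y, z, roll], ...]. A call has 1 to 5 rows; each row is the pose to reach, as a shift and turn from the pose commanded when the call began, along the tool's axes at that moment; what a row does not reach only later rows make up. A row lasts 1/12 s, in which the tool goes at most 41.7 mm and 7.16 degrees, less where a joint would pass 70% of its speed; a pose out of reach is approached as far as the arm can. A call with a gripper value outside its range is refused whole. The fingers move at their own pace and stop on an object; the grip force is fixed at half the most. Time passes only in rows, so rows that repeat a pose let the fingers close. It gives the time, the measured TCP pose, the force and the opening at its end, in the units of the state.
- get_obs(): the state, without advancing time (a new reading comes with each control period).
- get_image(name): name is "scene" or "side" or "wrist"; returns the picture (384x512x3 uint8, blue, green, red); there is no depth.
- calibration(name): a dict with "intrinsics" (3x3 intrinsics, pixels), "world_to_cam" (4x4, takes a point from world to camera coordinates); the wrist camera has in their place "hand_eye" (4x4, takes a point from camera to tool coordinates, whose origin is the TCP and whose axes are the flange's). Camera axes: x right, y down, z forward; pixel columns grow to the right and rows downward; lengths in mm; the calibration is good to about 2 mm. A picture is of the moment at which its call begins: read the wrist's pose just before it. calibration takes no time and is no camera call.
- close_job(): hands the job in, once; it reports no verdict.
Trained networks look in the newest picture that a camera, given by its name, has taken for a name from the list of things; names that differ only in an ending like _2 or _b are one class to them, and where a whole thing is asked for, a point or a joint stands for the part that bears it (a point fixed in the world has none). Each returns a list of dicts, best first, with "conf" (0 to 1); they miss things now and then, are a little off and sometimes report something else, mostly with a low value. They report only what shows in the picture. A call takes as long as a camera call. They do not tell look-alikes from the thing itself.
- regions_of(camera, name): "region" (384x512 bool, what is visible of it).
- place_of(camera, name): "location" ([x, y, z] in mm, in world coordinates, good to about 4 mm: a listed point, or the origin of a listed thing).
The state is a dict: "t": time; "qpos": joint angles; "qvel": joint speeds; "joint_torque": joint torques, N m; "ee_pos": TCP position; "orientation": TCP orientation; "ft_force": force on the tool from outside, world axes, zero at the start; "moment": the same for the moment, N m; "width": finger opening in mm.
Only numpy, scipy, OpenCV 4.12 (cv2) and the standard library are available. Lean on these libraries where they do the work, as an engineer would, in place of code of your own. Each camera call takes 0.05 s, during which the arm holds its last target.

## Working session

There is one attempt and no reset: what is moved stays moved. The work goes in short steps, Python scripts to look and compute and a tool call to move; the robot and the scene stay as the last step left them, time stands still between calls to the robot, and variables do not carry over. Pictures are saved under pics/ and viewed, and the job is handed in when it is done.

Besides the shell and the picture viewer there is one more tool, called in YAML: its name, and indented under it one key for each argument. move_arm: Moves the arm, as the interface text tells. Its arguments: {"type":"object","properties":{"deltas":{"type":"array","items":{"type":"array","items":{"type":"number"}}}},"required":["deltas"]}

```bash
ls; mkdir -p pics; python3 - <<'E'
from workcell import *
import cv2
o=get_obs(); print(o)
for n in ["scene","side","wrist"]:
    im=get_image(n); cv2.imwrite(f"pics/{n}0.png",im)
    c=calibration(n); print(n,{k:v for k,v in c.items()})
    for t in ["station","plate_center","lip_edge","hinge","nest"]:
        for r in place_of(n,t): print(t,r)
E
```

```text
pics
{'t': 0.0, 'qpos': array([ 1.10702287e+00,  4.23843383e-01,  1.63069788e+00, -7.35255793e-06,
        1.08860115e+00, -1.90122758e-02]), 'qvel': array([ 8.16721678e-05,  9.99792528e-04, -3.41904505e-04, -4.63295906e-04,
       -1.00198020e-03,  2.75731227e-03]), 'joint_torque': array([ 2.28366240e-03, -5.44634414e+01, -2.73668075e+01,  6.44754712e-02,
        2.26905226e-02, -1.26039499e-04]), 'ee_pos': array([268.64381762, 563.71684448, 235.89700102]), 'orientation': array([-6.92799475e-01, -3.06387659e+00,  2.36594382e-03]), 'ft_force': array([ 0.18712461, -0.47883867,  0.64363694]), 'moment': array([-0.0075464 ,  0.01087327,  0.03559662]), 'width': 87.76239014475463}
scene {'intrinsics': array([[394.78538297,   0.        , 255.77107574],
       [  0.        , 394.78538297, 192.327279  ],
       [  0.        ,   0.        ,   1.        ]]), 'world_to_cam': array([[ 1.15109446e-01,  9.93300139e-01,  1.02298175e-02,
        -5.76343083e+01],
       [ 6.63399168e-01, -6.92053645e-02, -7.45058495e-01,
        -3.06360798e+02],
       [-7.39358748e-01,  9.25497228e-02, -6.66920677e
[... 1527 characters left out ...]
: 0.61}
nest {'location': [702.4, -38.5, 84.9], 'conf': 0.57}
nest {'location': [639.6, -222.1, -4.5], 'conf': 0.57}
nest {'location': [535.0, -178.2, 1.6], 'conf': 0.38}
wrist {'intrinsics': array([[287.81235815,   0.        , 254.72841112],
       [  0.        , 287.81235815, 191.04465051],
       [  0.        ,   0.        ,   1.        ]]), 'hand_eye': array([[ 3.90958665e-04, -9.67992086e-01, -2.50980416e-01,
         6.77763724e+01],
       [ 9.99999922e-01,  3.92626650e-04,  4.34262735e-05,
         2.49888634e-01],
       [ 5.65053108e-05, -2.50980413e-01,  9.67992164e-01,
        -1.46540308e+02],
       [ 0.00000000e+00,  0.00000000e+00,  0.00000000e+00,
         1.00000000e+00]])}
```

View pics/scene0.png

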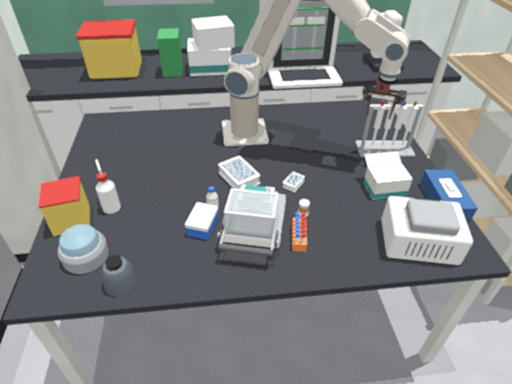

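View pics/side0.png

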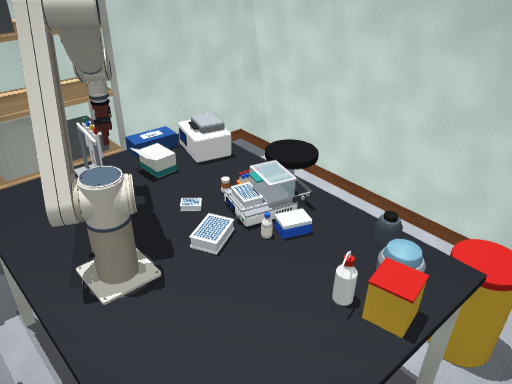

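```bash
python3 - <<'E'
from workcell import *
for n in ["scene","side"]:
    get_image(n)
    for t in ["reagent","jar","rack","tipbox","carton","washbottle"]:
        print(n,t,[(r['location'],r['conf']) for r in place_of(n,t)])
E
```

```text
scene reagent [([536.2, -181.3, 0.8], 0.48)]
scene jar [([614.9, 176.9, -1.5], 0.51)]
scene rack [([735.5, 133.9, -1.0], 0.9)]
scene tipbox [([637.8, -222.9, 0.4], 0.95)]
scene carton [([500.9, 557.8, 1.6], 0.64)]
scene washbottle [([495.3, -586.9, -4.7], 0.81), ([534.6, -179.5, -0.9], 0.32)]
side reagent [([537.2, -179.9, 1.6], 0.73)]
side jar [([611.9, 177.0, 2.1], 0.45), ([536.2, -177.2, 3.6], 0.23)]
side rack [([736.6, 137.3, -1.6], 0.58), ([534.8, -179.6, 2.7], 0.27), ([501.8, 558.5, 1.4], 0.16)]
side tipbox [([638.2, -220.3, -4.0], 0.64)]
side carton [([502.1, 558.7, 1.7], 0.92)]
side washbottle [([489.0, -586.0, 1.4], 0.65), ([501.0, 560.6, 4.6], 0.21)]
```

```bash
cat > h.py <<'E'
import numpy as np
from workcell import *
from scipy.spatial.transform import Rotation as R
O=np.array([643,-23.8]);YAW=np.radians(-15.1)
ex=np.array([np.cos(YAW),np.sin(YAW)]);ey=np.array([-ex[1],ex[0]])
def S(x,y=0): return O+x*ex+y*ey
def loc(p): d=np.array(p[:2])-O; return d@ex,d@ey
def go(x,y,z):
    o=get_obs();M=R.from_rotvec(o['orientation']).as_matrix()
    t=np.array([*S(x,y),z]); d=M.T@(t-o['ee_pos'])
    a=np.arctan2(M[1,0],M[0,0]); want=YAW+np.pi
    r=-(want-a); r=(r+np.pi)%(2*np.pi)-np.pi
    print('t',o['t'],'delta tool mm',d.round(1),'roll',round(r,4),'dist',np.linalg.norm(d).round(1),'local now',np.round([*loc(o['ee_pos']),o['ee_pos'][2]],1))
E
python3 -c "
from h import *
go(-90,0,236)"
```

```text
t 1.6 delta tool mm [-502.2 -386.     0.7] roll -0.1812 dist 633.4 local now [-514.4  470.2  236.7]
```

move_arm:
  deltas:
    - [255,-0.032,-0.0246,0,0]
    - [255,-0.064,-0.0492,0,0]
    - [255,-0.096,-0.0738,0,0]
    - [255,-0.128,-0.0984,0,0]
    - [255,-0.16,-0.123,0,0]

```text
t: 2.02
ee_pos: [360.8, 382.7, 236.8]
orientation: [0.692, 3.064, 0.0]
ft_force: [0.4, 0.5, -0.1]
width: 57.8
```

move_arm:
  deltas:
    - [255,-0.032,-0.0246,0,0]
    - [255,-0.064,-0.0492,0,0]
    - [255,-0.096,-0.0738,0,0]
    - [255,-0.128,-0.0984,0,0]
    - [255,-0.16,-0.123,0,0]

```text
t: 2.43
ee_pos: [452.5, 202.7, 237.0]
orientation: [0.693, 3.064, 0.001]
ft_force: [-0.6, -0.3, -0.0]
width: 25.0
```

move_arm:
  deltas:
    - [255,-0.032,-0.0246,0,0]
    - [255,-0.064,-0.0492,0,0]
    - [255,-0.096,-0.0738,0,0]
    - [255,-0.128,-0.0984,0,0]
    - [255,-0.16,-0.123,0,0]

```text
t: 2.85
ee_pos: [544.1, 22.5, 236.9]
orientation: [0.693, 3.064, 0.0]
ft_force: [1.5, 0.3, 0.9]
width: 0.4
```

```bash
python3 -c "
from h import *
go(-90,0,236)"
```

```text
t 2.85 delta tool mm [-20.7 -15.5   1. ] roll -0.1815 dist 25.9 local now [-107.6   19.   236.9]
```

move_arm:
  deltas:
    - [255,-0.02,-0.0155,0,-0.1]
    - [255,-0.02,-0.0155,0,-0.1815]
    - [255,-0.02,-0.0155,0,-0.1815]
    - [255,-0.02,-0.0155,0,-0.1815]

```text
t: 3.18
ee_pos: [554.6, 1.8, 236.5]
orientation: [-0.417, -3.113, -0.0]
ft_force: [-0.1, -0.4, 0.4]
width: 0.4
```

```bash
python3 - <<'E'
from h import *
import cv2
go(-90,0,236)
o=get_obs()
for n in ["wrist","scene","side"]:
    im=get_image(n); cv2.imwrite(f"pics/{n}1.png",im)
    for t in ["plate_center","lip_edge","hinge","nest","station"]:
        for r in place_of(n,t): 
            if r['conf']>.4: print(n,t,r, np.round(loc(r['location']),1))
E
```

```text
t 3.1833 delta tool mm [-2.  -1.7  0.5] roll -0.003 dist 2.7 local now [-92.    1.7 236.5]
wrist plate_center {'location': [366.3, -57.3, 25.6], 'conf': 0.84} [-258.4 -104.4]
wrist plate_center {'location': [578.3, -9.3, 82.9], 'conf': 0.65} [-66.2  -2.9]
wrist plate_center {'location': [426.8, 172.3, 14.2], 'conf': 0.56} [-259.8  133. ]
scene plate_center {'location': [426.1, 172.2, 14.3], 'conf': 0.85} [-260.5  132.7]
scene plate_center {'location': [363.3, -59.1, 27.6], 'conf': 0.78} [-260.8 -106.9]
scene plate_center {'location': [575.9, -9.8, 85.1], 'conf': 0.62} [-68.4  -4. ]
scene lip_edge {'location': [603.0, -13.3, 155.2], 'conf': 0.96} [-41.4  -0.3]
scene hinge {'location': [778.6, -62.3, 76.9], 'conf': 0.65} [140.9  -1.8]
scene station {'location': [647.4, -24.9, -1.0], 'conf': 0.72} [4.5 0.1]
side plate_center {'location': [361.3, -60.0, 25.5], 'conf': 0.83} [-262.5 -108.3]
side plate_center {'location': [427.3, 173.2, 15.2], 'conf': 0.75} [-259.6  134. ]
side lip_edge {'location': [606.6, -13.0, 157.7], 'conf': 0.79} [-38.    0.9]
side hinge {'location': [784.9, -59.7, 75.2], 'conf': 0.93} [146.4   2.3]
side nest {'location': [700.7, -37.5, 84.2], 'conf': 0.71} [59.3  1.8]
side nest {'location': [489.9, -589.8, -0.4], 'conf': 0.45} [-4.000e-01 -5.863e+02]
side station {'location': [640.7, -24.8, -5.1], 'conf': 0.89} [-2.  -1.6]
```

View pics/wrist1.png

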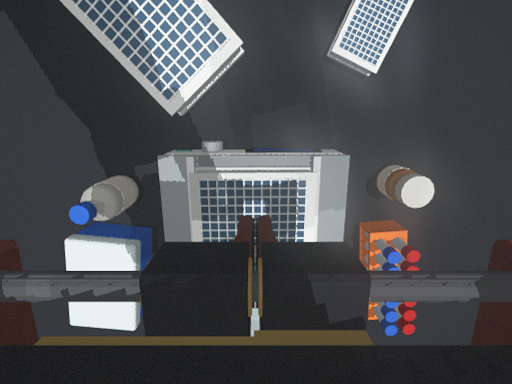

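```bash
python3 -c "
from h import *
go(-70,0,154)"
```

```text
t 4.0833 delta tool mm [-21.8  -1.9  82.7] roll 0.0002 dist 85.5 local now [-91.8   1.9 236.7]
```

move_arm:
  deltas:
    - [255,-0.005,-0.001,0.035,0]
    - [255,-0.012,-0.0019,0.065,0]
    - [255,-0.022,-0.0019,0.083,0]
    - [255,-0.022,-0.0019,0.083,0]

```text
t: 4.42
ee_pos: [574.4, -5.9, 150.1]
orientation: [-0.412, -3.109, 0.001]
ft_force: [-0.6, -0.5, -0.2]
width: 0.5
```

```bash
python3 - <<'E'
from h import *
import cv2
go(-48,0,154)
ims=[]
for n in ["scene","side"]:
    im=get_image(n); c=calibration(n)
    p=c['world_to_cam']@np.array([*S(-50),140,1]); uv=c['intrinsics']@(p[:3]/p[2]); u,v=map(int,uv[:2])
    ims.append(cv2.resize(im[max(v-50,0):v+50,max(u-60,0):u+60],(480,400),interpolation=cv2.INTER_CUBIC)[:, :400])
cv2.imwrite("pics/c2.png",np.hstack(ims))
E
```

```text
t 4.4167 delta tool mm [-22.8   0.6  -4. ] roll -0.0001 dist 23.2 local now [-70.9  -0.6 150.1]
```

View pics/c2.png

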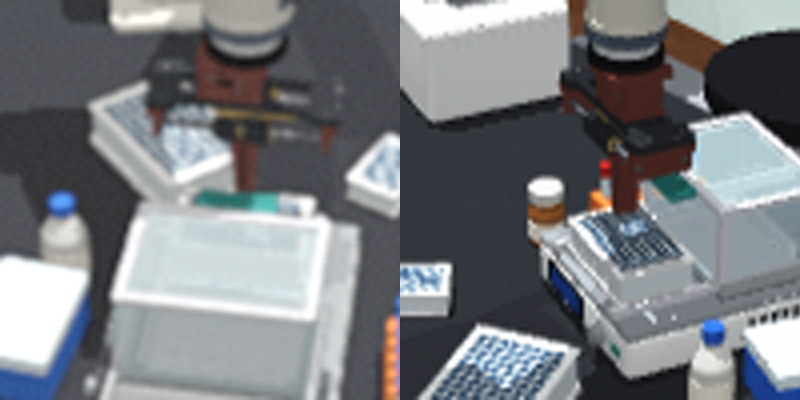

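```bash
python3 - <<'E'
from h import *
go(-52,0,146)
p0=np.arctan2(81,182);r=np.hypot(81,182)
for th in np.arange(0,1.45,.08):
    print(round(th,2), np.round([-r*np.cos(p0+th)+182, r*np.sin(p0+th)-81],1))
E
```

```text
t 4.5167 delta tool mm [-18.1   0.1   7.4] roll -0.0001 dist 19.6 local now [-7.010e+01 -1.000e-01  1.534e+02]
0.0 [0. 0.]
0.08 [ 7.1 14.3]
0.16 [15.2 28. ]
0.24 [24.5 40.9]
0.32 [34.7 53.1]
0.4 [45.9 64.5]
0.48 [58.  74.9]
0.56 [70.8 84.3]
0.64 [84.4 92.7]
0.72 [98.6 99.9]
0.8 [113.3 106. ]
0.88 [128.5 110.9]
0.96 [144.  114.5]
1.04 [159.7 117. ]
1.12 [175.6 118.1]
1.2 [191.5 118. ]
1.28 [207.4 116.6]
1.36 [223.1 113.9]
1.44 [238.6 110. ]
```

move_arm:
  deltas:
    - [255,-0.008,0,0.0074,0]
    - [255,-0.013,0,0.0074,0]
    - [255,-0.016,0,0.0074,0]
    - [255,-0.018,0,0.0074,0]

```text
t: 4.85
ee_pos: [594.0, -10.4, 147.2]
orientation: [0.412, 3.113, 0.0]
ft_force: [0.8, 0.5, 0.4]
width: 0.4
```

move_arm:
  deltas:
    - [255,-0.002,0,0,0]
    - [255,-0.004,0,0,0]

```text
t: 5.02
ee_pos: [595.9, -11.1, 146.6]
orientation: [-0.412, -3.112, -0.0]
ft_force: [-9.2, 2.8, 6.7]
width: 0.3
```

move_arm:
  deltas:
    - [255,-0.003,0,-0.006,0]
    - [255,-0.007,0,-0.014,0]
    - [255,-0.011,0,-0.022,0]

```text
t: 5.27
ee_pos: [606.8, -14.2, 168.6]
orientation: [-0.412, -3.112, 0.0]
ft_force: [-3.0, 0.2, -0.5]
width: 0.4
```

```bash
python3 - <<'E'
from h import *
import cv2
go(-48,0,146)
print(get_obs()['ft_force'])
ims=[]
for n in ["scene","side"]:
    im=get_image(n); c=calibration(n)
    for r in place_of(n,"lip_edge"): print(n,r,np.round(loc(r['location']),1))
    p=c['world_to_cam']@np.array([*S(-50),140,1]); uv=c['intrinsics']@(p[:3]/p[2]); u,v=map(int,uv[:2])
    ims.append(cv2.resize(im[max(v-50,0):v+50,max(u-60,0):u+60],(480,400),interpolation=cv2.INTER_CUBIC)[:, :400])
cv2.imwrite("pics/c3.png",np.hstack(ims))
E
```

```text
t 5.2667 delta tool mm [10.5  0.2 22.7] roll 0.0004 dist 25.0 local now [-3.750e+01 -1.000e-01  1.686e+02]
[-3.00058189  0.21995197 -0.47506229]
scene {'location': [615.4, -17.2, 176.4], 'conf': 0.81} [-28.4  -0.8]
side {'location': [620.2, -17.0, 179.8], 'conf': 0.82} [-23.8   0.6]
side {'location': [785.9, -58.4, 76.3], 'conf': 0.72} [147.    3.8]
```

View pics/c3.png

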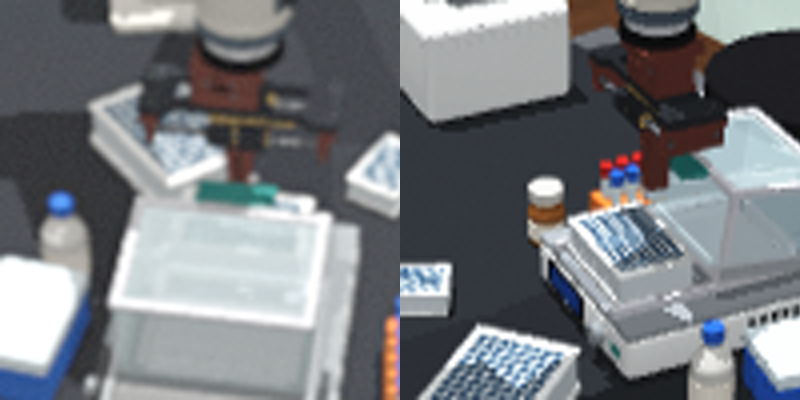

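move_arm:
  deltas:
    - [255,-0.0076,0,-0.013,0]
    - [255,-0.016,0,-0.0245,0]
    - [255,-0.0253,0,-0.0355,0]
    - [255,-0.0353,0,-0.0455,0]
    - [255,-0.0459,0,-0.0545,0]

```text
t: 5.88
ee_pos: [652.9, -26.6, 224.6]
orientation: [0.412, 3.112, -0.0]
ft_force: [-2.4, 0.0, 0.5]
width: 0.6
```

```bash
python3 - <<'E'
from h import *
import cv2
go(-48,0,146)
print(get_obs()['ft_force'])
ims=[]
for n in ["scene","side"]:
    im=get_image(n); c=calibration(n)
    for r in place_of(n,"lip_edge"): print(n,r,np.round(loc(r['location']),1))
    p=c['world_to_cam']@np.array([*S(-20),180,1]); uv=c['intrinsics']@(p[:3]/p[2]); u,v=map(int,uv[:2])
    ims.append(cv2.resize(im[max(v-50,0):v+50,max(u-60,0):u+60],(480,400),interpolation=cv2.INTER_CUBIC)[:, :400])
cv2.imwrite("pics/c4.png",np.hstack(ims))
E
```

```text
t 5.8833 delta tool mm [58.4  0.1 78.5] roll 0.0002 dist 97.9 local now [ 1.030e+01 -1.000e-01  2.246e+02]
[-2.44196195  0.02951347  0.51702804]
scene {'location': [661.7, -30.7, 229.9], 'conf': 0.65} [19.9 -1.8]
scene {'location': [781.4, -61.0, 77.2], 'conf': 0.49} [1.433e+02 1.000e-01]
side {'location': [669.2, -28.7, 235.9], 'conf': 0.95} [26.6  2.1]
side {'location': [536.6, -180.0, 1.3], 'conf': 0.3} [ -62.  -178.5]
```

View pics/c4.png

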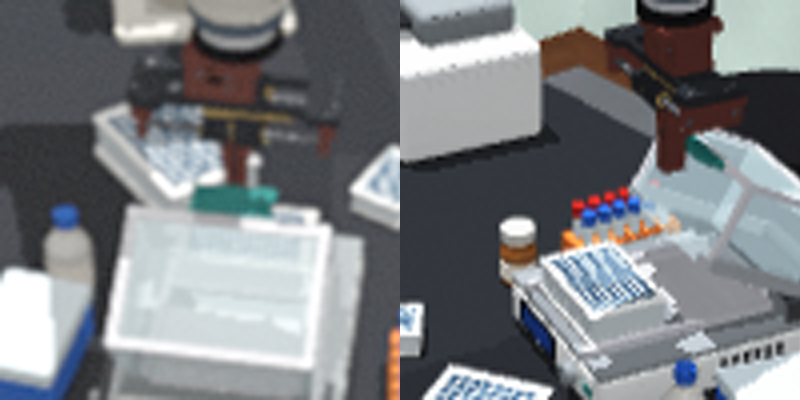

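move_arm:
  deltas:
    - [255,-0.0113,0,-0.009,0]
    - [255,-0.0232,0,-0.0172,0]
    - [255,-0.0355,0,-0.0247,0]
    - [255,-0.0482,0,-0.0313,0]
    - [255,-0.0613,0,-0.0365,0]

```text
t: 6.5
ee_pos: [710.6, -42.0, 259.0]
orientation: [-0.412, -3.113, 0.0]
ft_force: [0.3, -0.3, -0.4]
width: 0.6
```

```bash
python3 - <<'E'
from h import *
import cv2
go(-48,0,146)
print(get_obs()['ft_force'])
ims=[]
for n in ["scene","side"]:
    im=get_image(n); c=calibration(n)
    for r in place_of(n,"lip_edge"): print(n,r,np.round(loc(r['location']),1))
    p=c['world_to_cam']@np.array([*S(30),180,1]); uv=c['intrinsics']@(p[:3]/p[2]); u,v=map(int,uv[:2])
    ims.append(cv2.resize(im[max(v-50,0):v+50,max(u-60,0):u+60],(480,400),interpolation=cv2.INTER_CUBIC)[:, :400])
cv2.imwrite("pics/c5.png",np.hstack(ims))
E
```

```text
t 6.5 delta tool mm [117.9   0.  113.1] roll 0.0005 dist 163.4 local now [7.00e+01 1.00e-01 2.59e+02]
[ 0.32578375 -0.274175   -0.35358271]
scene {'location': [720.5, -45.6, 261.6], 'conf': 0.67} [80.5 -0.9]
side {'location': [729.0, -48.9, 268.9], 'conf': 0.74} [89.6 -1.8]
```

View pics/c5.png

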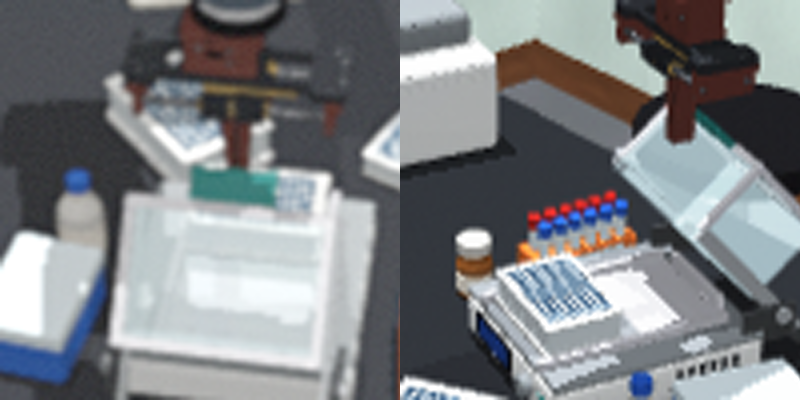

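move_arm:
  deltas:
    - [255,-0.0133,0,-0.006,0]
    - [255,-0.027,0,-0.011,0]
    - [255,-0.04,0,-0.015,0]
    - [255,-0.036,0,-0.025,0]
    - [255,-0.02,0,-0.045,0]

```text
t: 7.12
ee_pos: [729.0, -47.4, 300.9]
orientation: [-0.412, -3.109, 0.001]
ft_force: [-0.5, -0.5, 0.2]
width: 0.5
```

move_arm:
  deltas:
    - [255,0.02,0,-0.02,0]
    - [255,0.05,0,-0.03,0]
    - [200,0.085,0,-0.03,0]
    - [100,0.12,0,-0.03,0]
    - [0,0.155,0,-0.03,0]

```text
t: 7.53
ee_pos: [577.3, -6.3, 334.1]
orientation: [-0.412, -3.114, -0.0]
ft_force: [0.1, 1.4, 0.4]
width: 16.8
```

```bash
python3 - <<'E'
from h import *
import cv2
go(-150,0,300)
print(get_obs()['ft_force'])
ims=[]
for n in ["scene","side"]:
    im=get_image(n); c=calibration(n)
    for r in place_of(n,"lip_edge")+place_of(n,"plate_center"): print(n,r,np.round(loc(r['location']),1))
    p=c['world_to_cam']@np.array([*S(60),180,1]); uv=c['intrinsics']@(p[:3]/p[2]); u,v=map(int,uv[:2])
    ims.append(cv2.resize(im[max(v-60,0):v+60,max(u-60,0):u+60],(400,400),interpolation=cv2.INTER_CUBIC))
cv2.imwrite("pics/c6.png",np.hstack(ims))
E
```

```text
t 7.5333 delta tool mm [81.9  0.2 34.2] roll 0.0004 dist 88.8 local now [-6.800e+01 -2.000e-01  3.341e+02]
[0.14383707 1.37756098 0.44135034]
scene {'location': [824.3, -71.9, 268.2], 'conf': 0.61} [187.6   0.8]
scene {'location': [361.3, -58.6, 26.1], 'conf': 0.79} [-262.9 -107. ]
scene {'location': [423.4, 170.0, 19.6], 'conf': 0.54} [-262.5  129.9]
side {'location': [832.1, -74.7, 270.6], 'conf': 0.69} [1.958e+02 1.000e-01]
side {'location': [583.5, -6.0, 85.5], 'conf': 0.74} [-62.1   1.7]
side {'location': [426.2, 173.6, 16.8], 'conf': 0.66} [-260.7  134.1]
side {'location': [365.7, -62.7, 26.6], 'conf': 0.63} [-257.6 -109.8]
```

View pics/c6.png

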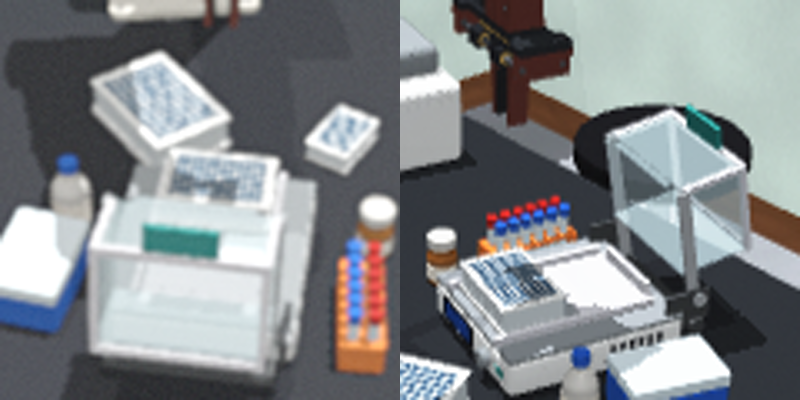

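move_arm:
  deltas:
    - [0,0.03,0,0.012,0]
    - [0,0.055,0,0.023,0]
    - [0,0.082,0,0.034,0]
    - [0,0.082,0,0.034,0]
    - [0,0.082,0,0.034,0]

```text
t: 8.25
ee_pos: [501.4, 14.4, 299.9]
orientation: [-0.412, -3.114, 0.0]
ft_force: [0.4, -0.0, 0.4]
width: 74.3
```

```bash
python3 - <<'E'
from h import *
import cv2
go(-140,0,90)
o=get_obs()
im=get_image("wrist");cv2.imwrite("pics/w7.png",im)
print(o['width'],[ (np.round(loc(r['location']),1),r) for r in place_of("wrist","plate_center")])
E
```

```text
t 8.25 delta tool mm [-6.800e+00  1.000e-01  2.099e+02] roll 0.0005 dist 210.0 local now [-146.7   -0.   299.9]
74.25642035361416 [(array([-255.3, -103.4]), {'location': [369.6, -57.1, 24.3], 'conf': 0.79}), (array([-66.1,  -3.1]), {'location': [578.4, -9.6, 81.0], 'conf': 0.71}), (array([-257.7,  130. ]), {'location': [428.1, 168.8, 16.1], 'conf': 0.64})]
```

View pics/w7.png

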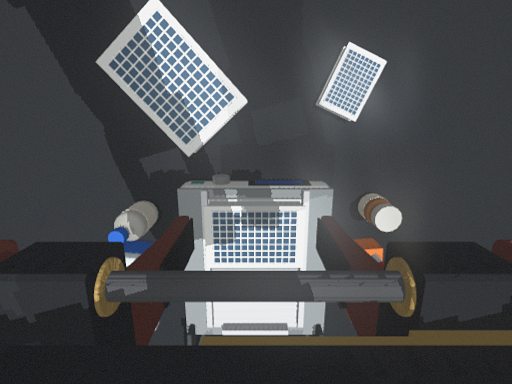

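```bash
python3 - <<'E'
from h import *
o=get_obs();c=calibration("wrist")
M=R.from_rotvec(o['orientation']).as_matrix();K=np.linalg.inv(c['intrinsics']);H=c['hand_eye']
def px(u,v,z):
    d=M@(H[:3,:3]@(K@[u,v,1])); p=o['ee_pos']+M@H[:3,3]; p=p+d*(z-p[2])/d[2]; return np.round(loc(p),1)
for u,v,z in [(203,206,103),(306,206,103),(254,206,103),(203,265,103),(306,265,103),(179,187,62),(332,187,62)]: print(u,v,px(u,v,z))
E
```

```text
203 206 [-103.4  -64.4]
306 206 [-103.5   64.7]
254 206 [-103.5   -0.4]
203 265 [-21.5 -68.1]
306 265 [-21.5  68.5]
179 187 [-117.8 -103.9]
332 187 [-117.9  107. ]
```

move_arm:
  deltas:
    - [0,0,0,0.04,0]
    - [0,0,0,0.08,0]
    - [0,0,0,0.12,0]
    - [0,-0.003,0,0.15,0]
    - [0,-0.0065,0,0.17,0]

```text
t: 8.77
ee_pos: [508.1, 12.3, 127.4]
orientation: [-0.413, -3.112, 0.001]
ft_force: [-0.3, 0.0, 0.9]
width: 87.8
```

move_arm:
  deltas:
    - [0,0,0,0.02,0]
    - [0,0,0,0.035,0]
    - [0,0,0,0.04,0]
    - [0,0,0,0.04,0]
    - [0,0,0,0.04,0]

```text
t: 9.18
ee_pos: [508.9, 12.5, 90.6]
orientation: [0.413, 3.114, 0.0]
ft_force: [0.3, 0.3, -0.2]
width: 87.8
```

```bash
python3 - <<'E'
from h import *
import cv2
go(-118,0,90)
ims=[]
for n in ["scene","side"]:
    im=get_image(n); c=calibration(n)
    for r in place_of(n,"lip_edge")+place_of(n,"plate_center"): print(n,r,np.round(loc(r['location']),1))
    p=c['world_to_cam']@np.array([*S(-60),120,1]); uv=c['intrinsics']@(p[:3]/p[2]); u,v=map(int,uv[:2])
    ims.append(cv2.resize(im[max(v-60,0):v+60,max(u-60,0):u+60],(400,400),interpolation=cv2.INTER_CUBIC))
cv2.imwrite("pics/c8.png",np.hstack(ims))
E
```

```text
t 9.1833 delta tool mm [-20.9  -0.1   0.6] roll 0.0 dist 20.9 local now [-1.389e+02  1.000e-01  9.060e+01]
scene {'location': [826.0, -75.0, 267.4], 'conf': 0.95} [190.   -1.8]
scene {'location': [363.5, -58.6, 26.2], 'conf': 0.86} [-260.8 -106.4]
scene {'location': [577.8, -8.8, 82.8], 'conf': 0.73} [-66.9  -2.5]
scene {'location': [429.5, 171.3, 16.8], 'conf': 0.52} [-257.   132.7]
side {'location': [833.2, -74.5, 272.8], 'conf': 0.66} [196.8   0.6]
side {'location': [737.9, 134.0, -2.8], 'conf': 0.42} [ 50.5 177.1]
side {'location': [424.5, 170.1, 16.1], 'conf': 0.75} [-261.5  130.3]
side {'location': [581.5, -3.8, 84.7], 'conf': 0.68} [-64.6   3.3]
side {'location': [364.6, -59.2, 24.7], 'conf': 0.66} [-259.6 -106.7]
```

View pics/c8.png

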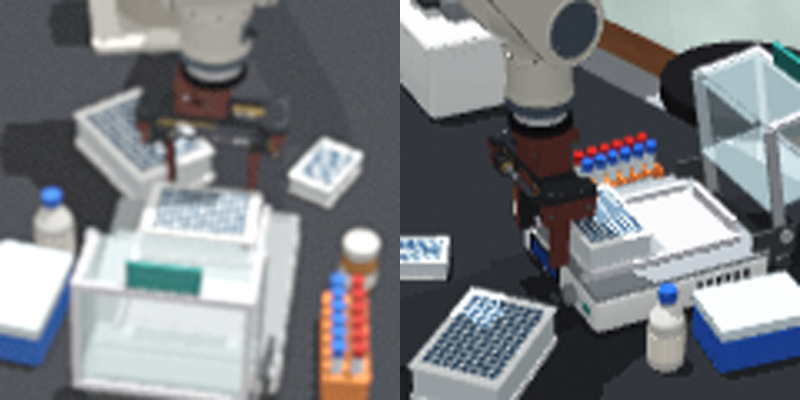

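move_arm:
  deltas:
    - [0,-0.01,0,0,0]
    - [0,-0.018,0,0,0]
    - [0,-0.023,0,0,0]
    - [0,-0.028,0,0,0]
    - [0,-0.034,0,0,0]

```text
t: 9.9
ee_pos: [540.7, 3.7, 90.1]
orientation: [-0.412, -3.113, 0.0]
ft_force: [-2.1, 0.6, 2.3]
width: 87.6
```

move_arm:
  deltas:
    - [0,-0.008,0,0,0]
    - [0,-0.016,0,0,0]
    - [0,-0.024,0,0,0]
    - [0,-0.032,0,0,0]
    - [0,-0.04,0,0,0]

```text
t: 10.32
ee_pos: [580.0, -6.8, 90.2]
orientation: [-0.413, -3.114, 0.0]
ft_force: [-0.2, 0.0, -0.8]
width: 87.8
```

```bash
python3 - <<'E'
from h import *
import cv2
go(0,0,90)
print(get_obs()['ft_force'])
ims=[]
for n in ["scene","side"]:
    im=get_image(n); c=calibration(n)
    for r in place_of(n,"lip_edge")+place_of(n,"plate_center"): print(n,r,np.round(loc(r['location']),1))
    p=c['world_to_cam']@np.array([*S(0),120,1]); uv=c['intrinsics']@(p[:3]/p[2]); u,v=map(int,uv[:2])
    ims.append(cv2.resize(im[max(v-60,0):v+60,max(u-60,0):u+60],(400,400),interpolation=cv2.INTER_CUBIC))
cv2.imwrite("pics/c9.png",np.hstack(ims))
E
```

```text
t 10.3167 delta tool mm [-65.3   0.    0.2] roll 0.0002 dist 65.3 local now [-65.3  -0.   90.2]
[-0.18564498  0.01211422 -0.7711706 ]
scene {'location': [363.4, -57.1, 24.6], 'conf': 0.8} [-261.3 -105. ]
scene {'location': [427.5, 171.3, 14.4], 'conf': 0.78} [-258.9  132.2]
scene {'location': [632.9, -25.3, 86.6], 'conf': 0.68} [-9.4 -4.1]
scene {'location': [825.4, -76.1, 265.4], 'conf': 0.53} [189.7  -3. ]
side {'location': [830.7, -75.5, 270.9], 'conf': 0.75} [194.7  -1. ]
side {'location': [423.4, 172.9, 13.7], 'conf': 0.71} [-263.3  132.7]
side {'location': [363.2, -61.4, 26.9], 'conf': 0.56} [-260.3 -109.2]
side {'location': [634.2, -18.2, 85.4], 'conf': 0.52} [-10.    3.1]
```

View pics/c9.png

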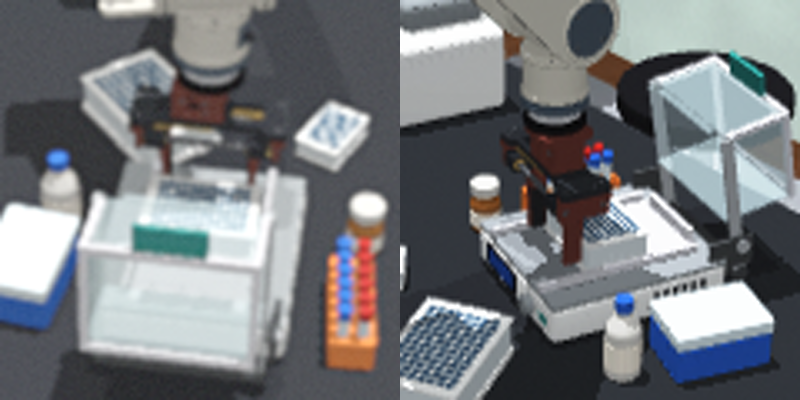

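move_arm:
  deltas:
    - [0,-0.008,0,0,0]
    - [0,-0.016,0,0,0]
    - [0,-0.024,0,0,0]
    - [0,-0.032,0,0,0]
    - [0,-0.04,0,0,0]

```text
t: 11.03
ee_pos: [618.7, -17.2, 90.4]
orientation: [0.413, 3.114, 0.0]
ft_force: [-0.8, 0.3, 0.4]
width: 87.9
```

move_arm:
  deltas:
    - [0,-0.005,0,0,0]
    - [0,-0.01,0,0,0]
    - [0,-0.014,0,0,0]
    - [0,-0.017,0,0,0]
    - [0,-0.019,0,0,0]

```text
t: 11.45
ee_pos: [636.3, -22.0, 90.2]
orientation: [-0.412, -3.114, 0.0]
ft_force: [-1.7, 0.3, 0.5]
width: 88.1
```

```bash
python3 - <<'E'
from h import *
go(0,0,90)
print(get_obs()['ft_force'])
E
```

```text
t 11.45 delta tool mm [-6.9 -0.   0.2] roll 0.0002 dist 6.9 local now [-6.9 -0.  90.2]
[-1.74592553  0.29675336  0.51794503]
```

move_arm:
  deltas:
    - [0,-0.002,0,0,0]
    - [0,-0.004,0,0,0]
    - [0,-0.006,0,0,0]

```text
t: 11.7
ee_pos: [641.9, -23.5, 90.2]
orientation: [-0.412, -3.114, 0.0]
ft_force: [-1.5, 0.1, -0.4]
width: 87.8
```

move_arm:
  deltas:
    - [0,-0.001,0,0,0]
    - [0,-0.002,0,0,0]

```text
t: 11.87
ee_pos: [643.7, -24.0, 90.2]
orientation: [-0.412, -3.114, -0.0]
ft_force: [-5.0, 1.9, 4.4]
width: 87.9
```

move_arm:
  deltas:
    - [0,-0.001,0,0,0]
    - [0,-0.001,0,0,0]

```text
t: 12.03
ee_pos: [643.7, -24.0, 90.2]
orientation: [-0.412, -3.112, -0.0]
ft_force: [-4.3, 1.4, 3.5]
width: 87.5
```

move_arm:
  deltas:
    - [0,-0.001,0,0,0]
    - [0,-0.001,0,0,0]

```text
t: 12.2
ee_pos: [643.7, -24.0, 90.1]
orientation: [-0.412, -3.11, -0.0]
ft_force: [-8.6, 1.5, 5.2]
width: 88.3
```

move_arm:
  deltas:
    - [0,0.01,0,0,0]
    - [0,0.025,0,0,0]
    - [0,0.05,0,0,0]
    - [0,0.08,0,-0.01,0]
    - [0,0.11,0,-0.03,0]

```text
t: 12.62
ee_pos: [537.0, 4.3, 118.7]
orientation: [-0.412, -3.112, 0.001]
ft_force: [-0.0, 0.1, 0.4]
width: 88.0
```

move_arm:
  deltas:
    - [0,0.02,0,-0.03,0]
    - [0,0.04,0,-0.06,0]
    - [0,0.05,0,-0.1,0]
    - [0,0.05,0,-0.14,0]
    - [0,0.05,0,-0.18,0]

```text
t: 13.03
ee_pos: [490.0, 17.3, 302.2]
orientation: [0.412, 3.113, -0.0]
ft_force: [1.9, -0.9, 0.1]
width: 87.6
```

move_arm:
  deltas:
    - [0,0,0,0,0]
    - [0,0,0,0,0]
    - [0,0,0,0,0]

```text
t: 13.28
ee_pos: [490.9, 17.1, 300.0]
orientation: [0.412, 3.114, 0.0]
ft_force: [-0.0, -0.0, -0.0]
width: 87.7
```

```bash
python3 - <<'E'
from h import *
import cv2
go(0,0,90)
print(get_obs()['ft_force'])
o=get_obs();c=calibration("wrist")
ims=[]
for n in ["scene","side"]:
    im=get_image(n); c=calibration(n)
    for t in ["lip_edge","plate_center","nest","reagent","jar","rack","tipbox"]:
        for r in place_of(n,t)[:2]: print(n,t,r,np.round(loc(r['location']),1))
    p=c['world_to_cam']@np.array([*S(30),120,1]); uv=c['intrinsics']@(p[:3]/p[2]); u,v=map(int,uv[:2])
    ims.append(cv2.resize(im[max(v-60,0):v+60,max(u-60,0):u+60],(400,400),interpolation=cv2.INTER_CUBIC))
cv2.imwrite("pics/c10.png",np.hstack(ims))
cv2.imwrite("pics/w10.png",get_image("wrist"))
E
```

```text
t 13.2833 delta tool mm [-1.574e+02  1.000e-01  2.101e+02] roll 0.0003 dist 262.5 local now [-1.575e+02 -1.000e-01  3.000e+02]
[-0.01214145 -0.02415778 -0.0173185 ]
scene lip_edge {'location': [830.2, -76.1, 265.5], 'conf': 0.61} [194.4  -1.7]
scene plate_center {'location': [362.8, -61.2, 25.4], 'conf': 0.93} [-260.8 -109.1]
scene plate_center {'location': [426.9, 173.2, 15.8], 'conf': 0.74} [-260.   133.9]
scene reagent {'location': [535.9, -179.1, -0.7], 'conf': 0.65} [ -62.9 -177.8]
scene jar {'location': [616.6, 172.5, 0.1], 'conf': 0.62} [-76.6 182.6]
scene tipbox {'location': [637.5, -219.4, 1.0], 'conf': 0.79} [  45.6 -190.3]
side lip_edge {'location': [832.9, -77.1, 269.3], 'conf': 0.77} [197.2  -2. ]
side plate_center {'location': [697.1, -33.2, 81.2], 'conf': 0.95} [54.7  5. ]
side plate_center {'location': [428.0, 171.9, 15.2], 'conf': 0.84} [-258.6  132.9]
side nest {'location': [698.5, -34.9, 86.0], 'conf': 0.71} [56.5  3.7]
side reagent {'location': [535.3, -180.2, 0.6], 'conf': 0.65} [ -63.2 -179.1]
side jar {'location': [616.4, 176.5, -0.1], 'conf': 0.58} [-77.9 186.5]
side rack {'location': [638.2, -219.8, -2.6], 'conf': 0.69} [  46.4 -190.5]
side rack {'location': [737.5, 134.6, -3.2], 'conf': 0.64} [ 50.  177.5]
side tipbox {'location': [636.0, -221.6, -1.8], 'conf': 0.84} [  44.8 -192.8]
side tipbox {'location': [700.6, -37.3, 84.9], 'conf': 0.49} [59.1  2. ]
```

View pics/c10.png

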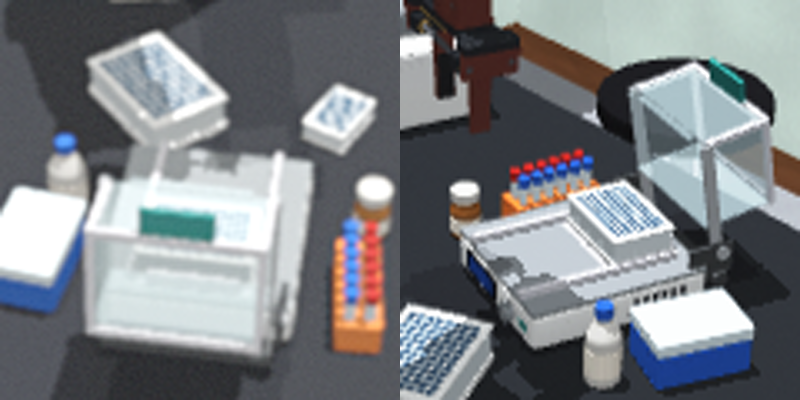

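View pics/w10.png

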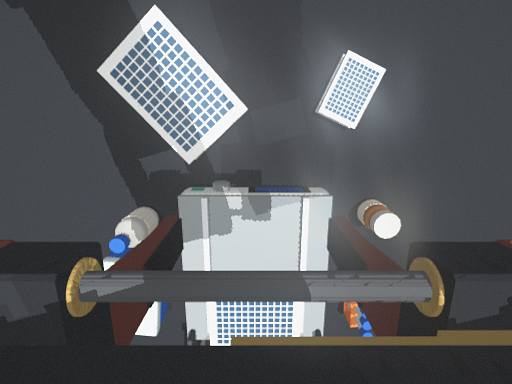

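```bash
python3 -c "
from workcell import *
print(close_job())"
```

```text
the job is handed in; nothing more can be done
None
```

I raised the hood and slid the plate home, then handed the job in at about 14 s of the 48 s allowed. The interface gave no verdict, so the results below rest on my own checks.

- **Hood:** I pushed the front lip with the closed fingertips, back and up along its arc. I followed it to about 1.05 rad, and it swung on up by itself to the stop. The lip edge last measured at about x = +196 mm on the station and 267 mm above the bench. The fully raised position works out at about x = +193 mm and 268 mm, so the hood is up.
- **Plate:** I pushed it flat with the open fingers until they stopped moving under a further 2 mm of commanded travel, with the force rising to about 9–10 N. From the finger position, the plate centre is at about x = +53.5 mm, and the side camera gave +54.7 mm; nest is at +54 mm. The side camera also put it 5 mm off in y. I put that down to its roughly 4 mm error, since it reported the fixed nest point 3.7 mm off the same way and the rails allow only about 3 mm of play.
- **Surroundings:** The reagent bottle, jar, rack and tip box measured within a few millimetres of where they started. I did not re-measure the carton and wash bottle after the job, but the arm stayed clear of them.
- **Detector errors:** The networks gave a few wrong hits, for example the tip box reported as a rack, which I ignored. The scene camera did not find the plate under the hood at the end.

The robot was clear of everything at hand-in, with a force reading near zero.

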